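# Clamp the preserving jar's lid in the screw clamp stand

### The job

Stand the preserving jar with the flat glass lid in the screw clamp stand, slid fully home against the lip at the back of the bed, then turn the T-handle clockwise until the pad meets the lid and snug it by feel: firmly held, but not so hard that the glass breaks. Let go of everything and leave the other kitchen things where they are.

Things in the scene. Friction and masses are not known exactly. Their poses are not given: they have to be found in the camera images.
- jar_mid (a point): centre of the preserving jar, the widest jar and the only one with a flat glass lid on a black rubber ring: on its axis, 44 mm above its underside; z up along the jar. Clear glass, straight-sided, 64 mm across up to 68 mm height, narrower neck above, rim 87 mm up, about 0.55 kg.
- jar: the same jar; origin at the centre of its underside. Its glass lid, 57 mm across, lies on the rubber ring and does not fall off. The lid's top is 92 to 98 mm above the jar's underside: it differs from jar to jar with the ring, so the lid has to be felt for.
- seat (a point): the jar's place in the clamp stand: point on the top of its steel bed, under the screw axis, 12 mm above the table. x axis: level, from the stand's open front to its column; the jar slides in along +x. A curved lip round the back, 12 mm high, 33 mm inner radius about this point, stops and centres the jar when it is fully home.
- clamp: the clamp stand, a dark steel C-frame fixed to the worktop; origin on the table under the screw axis, axes as the seat's. The flat bed, 120 mm wide and 12 mm thick, reaches from x -175 to +95 mm. Column from x +52 mm; at its top an arm 28 mm wide, 155 to 185 mm above the table, runs forward to a boss 34 mm across on the screw axis, collar up to 193 mm.
- pad: the screw's pad: a steel and rubber disc 44 mm across under the boss, that does not turn; origin at the centre of its rubber face, which meets the lid. At the start the face is 3 to 14 mm above where the lid's top will be. It squashes about 1 mm for each 80 N.
- bar_hub (a point): the T-handle on top of the screw: a level steel bar 9 mm thick, 115 mm long over the 15 mm balls at its ends, through a hub 23 mm across and 24 mm high. Point: centre of bar and hub, on the vertical screw axis, 220 to 226 mm above the table at the start. x axis: along the bar, which may stand at any angle.
- tbar: the same T-handle, how it feels: clockwise from above lowers pad and handle, 10 mm a turn; a third of a turn to 1.6 turns needed. It drags 0.3 N m running free; each 10 N of pad on lid adds 0.016 N m. A stopped hand may read 0.05 less. It stays where left. Snug: about 95 N on the lid, 0.45 N m, half as much again as running free; under 40 N is loose, over 150 N too tight, at 200 N the glass breaks.
- jar_small_a: small glass jar with a flat steel screw cap, 50 mm across, 72 mm tall; a bystander; origin at the centre of its underside
- jar_small_b: the second such small jar; a bystander; origin at the centre of its underside
- lid_stack: stack of five white plastic lids, 84 mm across, 45 mm high; a bystander; origin at the centre of its underside
- crock: blue ceramic crock with its lid on, 132 mm across, 144 mm tall; a bystander; origin at the centre of its underside
- spoon_rest: wooden spoon rest with a spoon in it, 85 x 180 mm, 22 mm high; a bystander; origin at the centre of its underside
- seal_key: steel lid-sealing key: a disc 92 mm across with a crank arm and a turned wooden grip, 84 mm high, lying loose; a bystander; origin at the centre of the disc's underside, the arm runs along its -x axis

How it is judged:
On the way, in this order (a step that is already met when the one before it is completed fails the run):
1. the jar stands upright on the bed, fully home under the screw (horizontal distance between jar_mid and seat below 0.006 m and angle between jar_mid's own z axis and vertical below 0.06 rad and z of jar_mid in the frame of seat between 0.039 and 0.049 m), for 0.2 s.
2. the pad holds the lid snugly (40 to 150 N) (all of step 1 and contact force between pad and jar between 40 and 150 N), for 0.2 s.
At the end, for the whole second after the job is handed in: The jar stands upright (within 0.06 rad) and at rest on the bed, its axis within 6 mm of the screw axis, and the pad presses its lid with 40 to 150 N (all of step 2 and linear speed of jar below 0.01 m/s); the robot touches nothing.
It fails at once if the pad is screwed down on the lid with more than 200 N (the glass breaks) (contact force between pad and jar above 200 N).
It fails at once if the jar is tipped over (angle between jar_mid's own z axis and vertical above 0.8 rad).
It fails at once if another thing on the worktop is shoved more than 30 mm or knocked over (distance of any of jar_small_a, jar_small_b, lid_stack, crock, spoon_rest, seal_key from where it was at the start of the episode above 0.03 m or angle between any of jar_small_a, jar_small_b, lid_stack, crock, spoon_rest, seal_key's own z axis and vertical above 0.4 rad).
It also fails if it takes over 72 s, if anything falls off the work surface, if the arm or the gripper's body presses on something with over 40 N, if the wrist force passes 120 N, or if a joint passes its speed limit or range.

### The arm

A 7-joint arm with a two-finger parallel gripper is mounted at the origin on the work surface. World frame = base frame: x ahead of the robot, y to its left, z up, the work surface at z = 0. Lengths are in m, angles in rad, forces in N, time in s.
With the tool pointing down it reaches from about 0.425 to 0.875 m from the base axis. Payload 8.4 kg.
Tool frame: the origin (TCP) lies on the front face of the gripper's body, between the roots of the fingers; the fingertips stand 73 mm ahead of it and the grasp point (between the pads) lies 54 mm ahead of it (bot.tcp_to_tips is the distance from the TCP to the fingertips, in m); z points along the fingers, y is the direction in which the jaws open and shut (so a half turn about z gives the same grasp; the last joint's range is limited). The gripper opens to 85 mm and grips with 20 to 120 N. Pads are 22 mm wide; open, the fingers measure 114 mm over their backs; the gripper's body (76 mm by 85 mm) begins 54 mm behind the grasp point. The pads swing forward as they close: fully open they stand 13 mm farther back than shut.
Start: joints at [1.069, 0.333, 0.04, 1.465, -0.013, 1.343, -0.059], TCP at [0.255, -0.598, 0.304] pointing down, gripper open.
Joint ranges: [-2.58, 2.58], [-0.38, 2.09], [-1.3, 1.39], [0.25, 2.4], [-1.5, 4.64], [0.08, 2.09], [-2.65, 2.65]. Speed limits (rad/s): [2.22, 2.22, 2.79, 2.79, 3.14, 3.14, 3.14].

### API

Orientations are given as [roll, pitch, yaw] about the fixed x, y, z axes, in that order (R = Rz(yaw) Ry(pitch) Rx(roll)).
In Python, from workcell import bot gives the robot as it stands.
- The arm moves only by the shell command python3 -m inch 'ROWS' [OPENING] [FORCE]. ROWS is JSON, a list that holds one entry, the list of rows, each a list of 6 numbers: the shift along the tool's x, y, z in mm, then the turn, a rotation vector about the tool's x, y, z in rad. A call has 1 to 12 rows; each row is the pose to reach, as a shift and turn from the pose commanded when the call began, along the tool's axes at that moment; what a row does not reach only later rows make up. A row lasts 1/12 s, in which the tool goes at most 41.7 mm and 7.16 degrees, less where a joint would pass 70% of its speed; a pose out of reach is approached as far as the arm can. A call with a gripper value outside its range is refused whole. OPENING is the gripper's target within -1 to 1 (shut at 1, half-way at 0, fully open at -1), set as the call begins (- or left out, the last holds). The fingers move at their own pace and stop on an object; FORCE is the grip in N (left out, the last holds). Time passes only in rows, so rows that repeat a pose let the fingers close. It gives the time, the measured TCP pose, the force and the opening at its end, in the units of the state.
- bot.get_obs(): the state, without advancing time (a new reading comes with each control period).
- bot.snapshot(name): name is "side" or "top"; returns the picture (480x640x3 uint8, red, green, blue); there is no depth.
- bot.get_calibration(name): a dict with "fovy" (degrees; the focal length in pixels is half the picture's height over the tangent of half this angle, whatever the lens; pixels are square), "cx", "cy" (the principal point, pixels), "origin" and "orientation" of the camera in the world. Camera axes: x right, y up, looking along -z (the intrinsics and any distortion apply to the point x, -y, -z); pixel columns grow to the right and rows downward; lengths in m; the calibration is good to about 2 mm. A picture is of the moment at which its call begins. get_calibration takes no time and is no camera call.
- bot.hand_in(): hands the job in, once; it reports no verdict.
The state is a dict: "clock": time; "q": joint angles; "joint_velocities": joint speeds; "joint_torque": joint torques, N m; "eef_pos": TCP position; "ee_rot": TCP orientation; "contact_force": force on the tool from outside, world axes, zero at the start; "moment": the same for the moment, N m; "grip_width": finger opening in m.
Only numpy, scipy, OpenCV 4.12 (cv2) and the standard library are available. Lean on these libraries where they do the work, as an engineer would, in place of code of your own. Each camera call takes 0.05 s, during which the arm holds its last target.

## Working session

There is one attempt and no reset: what is moved stays moved. The work goes in short steps, Python scripts to look and compute and a shell command to move; the robot and the scene stay as the last step left them, time stands still between calls to the robot, and variables do not carry over. Pictures are saved under pics/ and viewed, and the job is handed in when it is done.

```bash
ls; mkdir -p pics
python3 - <<'E'
from workcell import bot
import cv2
print(bot.get_obs())
for n in ("side","top"):
    im=bot.snapshot(n); cv2.imwrite(f"pics/{n}0.png",im[:,:,::-1]); print(n,bot.get_calibration(n))
E
```

```text
pics
{'clock': 0.0, 'q': array([ 1.06881287,  0.33386476,  0.03988039,  1.46629273, -0.01338497,
        1.34328286, -0.05849499]), 'joint_velocities': array([-5.79827822e-04,  1.78020684e-03,  3.19435550e-04,  1.10547197e-03,
        3.29978950e-05, -6.68678067e-04, -9.45394862e-04]), 'joint_torque': array([ 2.70021155e-04, -6.58565211e+01,  1.36546478e+00, -4.05560803e+01,
        1.68228114e-02,  1.26871420e-02, -6.17794217e-05]), 'eef_pos': array([ 0.25462513, -0.59767735,  0.30304059]), 'ee_rot': array([-3.14001553e+00,  1.22760204e-04,  4.02768231e-01]), 'contact_force': array([ 0.29918747,  0.03920693, -0.39199137]), 'moment': array([0.00459058, 0.00607444, 0.01727983]), 'grip_width': 0.08540139555778732}
side {'fovy': 54.18443772570374, 'cx': 323.3686791175159, 'cy': 243.49711779658998, 'origin': array([0.40699821, 0.75387612, 1.03472526]), 'orientation': array([ 0.67938096,  0.00351972, -2.90714397])}
top {'fovy': 57.74655971701958, 'cx': 317.0351165947209, 'cy': 236.03034846233552, 'origin': array([0.44621324, 0.08011614, 1.0136438 ]), 'orientation': array([ 0.18650671, -0.02098957, -1.59113591])}
```

View pics/side0.png

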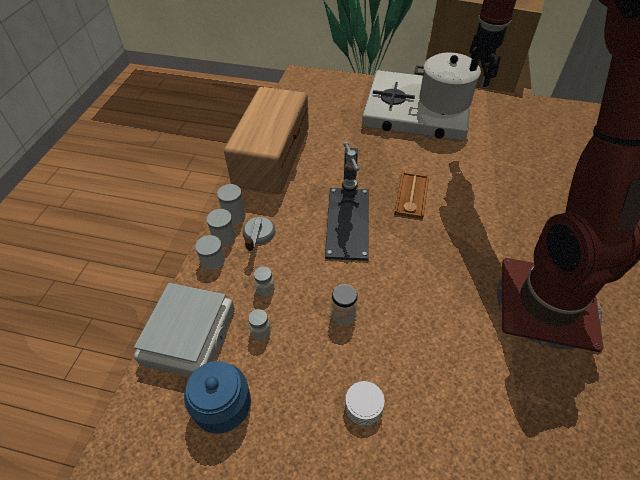

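View pics/top0.png

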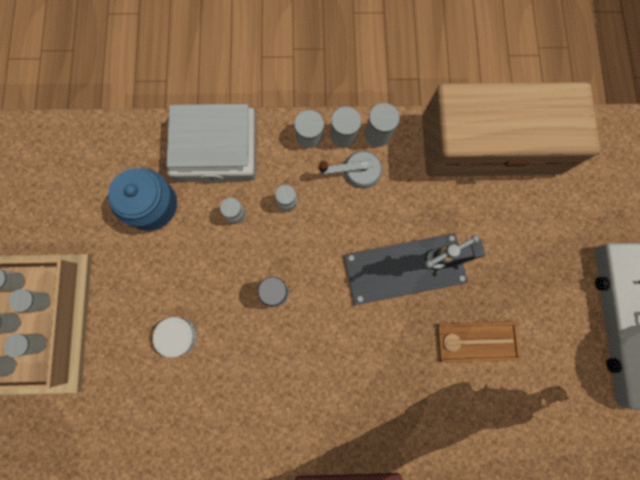

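```bash
cat > h.py <<'E'
import numpy as np, cv2
from scipy.spatial.transform import Rotation as R
from workcell import bot
def cam(n):
    c=bot.get_calibration(n); f=240/np.tan(np.radians(c['fovy'])/2)
    return c,f,R.from_euler('xyz',c['orientation']).as_matrix(),np.array(c['origin'])
def ray(n,u,v):
    c,f,M,o=cam(n); d=M@np.array([(u-c['cx'])/f,-(v-c['cy'])/f,-1]); return o,d/np.linalg.norm(d)
def onz(n,u,v,z):
    o,d=ray(n,u,v); return o+d*(z-o[2])/d[2]
def tri(a,b):
    (o1,d1),(o2,d2)=ray('side',*a),ray('top',*b)
    s=np.linalg.lstsq(np.c_[d1,-d2],o2-o1,rcond=None)[0]
    p,q=o1+s[0]*d1,o2+s[1]*d2
    return (p+q)/2,np.linalg.norm(p-q)
def proj(n,p):
    c,f,M,o=cam(n); q=M.T@(np.asarray(p)-o); return c['cx']+f*q[0]/-q[2], c['cy']-f*q[1]/-q[2]
E
python3 - <<'E'
import cv2
s=cv2.imread('pics/side0.png');t=cv2.imread('pics/top0.png')
def crop(i,x,y,w,h,k): return cv2.resize(i[y:y+h,x:x+w],None,fx=k,fy=k,interpolation=cv2.INTER_CUBIC)
cv2.imwrite('pics/s_cl.png',crop(s,310,135,80,135,4.4)); cv2.imwrite('pics/t_cl.png',crop(t,340,225,150,85,5))
cv2.imwrite('pics/s_jar.png',crop(s,315,270,60,70,8)); cv2.imwrite('pics/t_jar.png',crop(t,240,265,60,60,8))
E
```

```text
(no output)
```

View pics/s_cl.png

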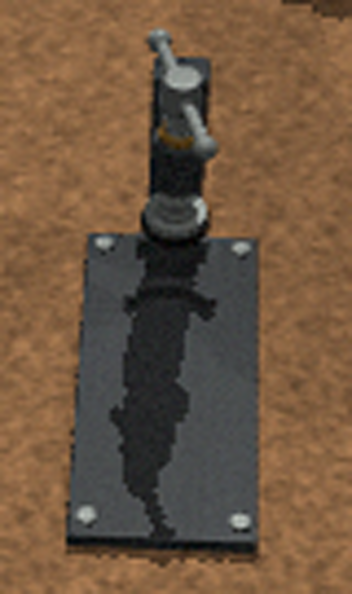

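View pics/t_cl.png

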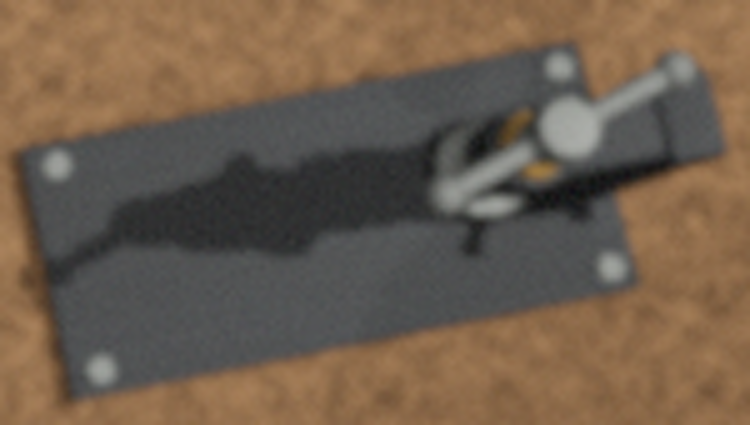

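View pics/s_jar.png

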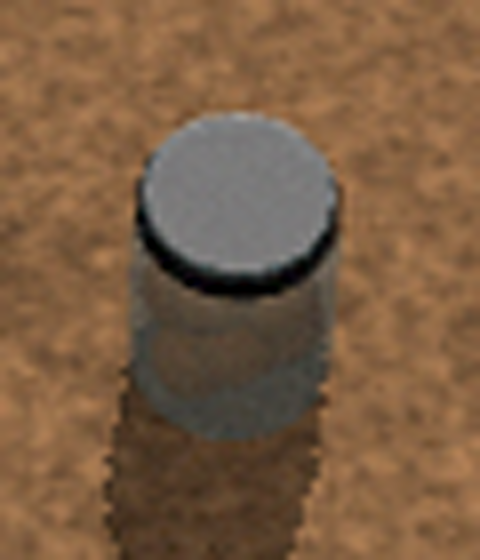

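View pics/t_jar.png

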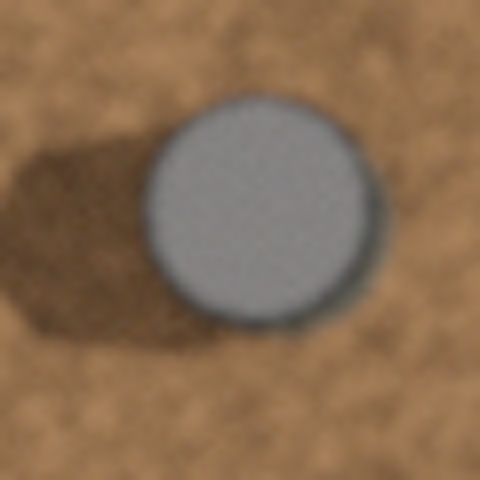

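```bash
cat > m.py <<'E'
from h import *
S=lambda u,v:((u+.5)/4.4-.5+310,(v+.5)/4.4-.5+135)
T=lambda u,v:((u+.5)/5-.5+340,(v+.5)/5-.5+225)
np.set_printoptions(precision=4,suppress=True)
P={}
for k,a,b in [('FL',(87,514),(58,165)),('FR',(241,521),(102,370)),('RL',(104,243),(560,68)),('RR',(241,248),(612,268)),
 ('ballfar',(160,40),(682,68)),('ballnear',(206,147),(450,195)),('hubtop',(184,77),(571,127))]:
    P[k],e=tri(S(*a),T(*b)); print(k,P[k],'gap',round(e,4), 'z13 side/top',onz('side',*S(*a),.013)[:2],onz('top',*T(*b),.013)[:2])
p,e=tri((344.3,293.8),(271.8,290.6)); print('lid',p,e, onz('side',344.3,293.8,.095),onz('top',271.8,290.6,.095))
ax=(P['RL']+P['RR']-P['FL']-P['FR'])/2; print('yaw from screws',np.arctan2(ax[1],ax[0]),np.linalg.norm(ax[:2]))
for k in ('F','R'):
  d=P[k+'L']-P[k+'R'];print(np.linalg.norm(d),np.arctan2(d[1],d[0])-np.pi/2)
for k,(a,b) in {'frontedge':((20,150),(72,400)),'rear':((575,42),(636,285))}.items():
  A=onz('top',*T(*a),.012);B=onz('top',*T(*b),.012);print(k,A,B,np.linalg.norm(A-B))
bc=(P['ballfar']+P['ballnear'])/2;d=P['ballfar']-P['ballnear'];print('bar c',bc,np.linalg.norm(d),np.arctan2(d[1],d[0]))
E
python3 m.py
```

```text
FL [ 0.5806 -0.0229  0.015 ] gap 0.0029 z13 side/top [ 0.5795 -0.0243] [ 0.5823 -0.023 ]
FR [ 0.486  -0.0398  0.0146] gap 0.0033 z13 side/top [ 0.4844 -0.041 ] [ 0.4877 -0.0399]
RL [ 0.6229 -0.261   0.0139] gap 0.0023 z13 side/top [ 0.6219 -0.2618] [ 0.6242 -0.2613]
RR [ 0.5286 -0.2779  0.0139] gap 0.0022 z13 side/top [ 0.5276 -0.2789] [ 0.5298 -0.2782]
ballfar [ 0.5853 -0.237   0.2191] gap 0.0029 z13 side/top [ 0.6285 -0.487 ] [ 0.6233 -0.3192]
ballnear [ 0.5391 -0.1459  0.221 ] gap 0.0026 z13 side/top [ 0.5712 -0.3758] [ 0.5651 -0.2052]
hubtop [ 0.5613 -0.1881  0.2346] gap 0.0031 z13 side/top [ 0.6021 -0.4487] [ 0.5961 -0.2643]
lid [0.5035 0.1543 0.0954] 0.0017858992726791287 [0.5027 0.1541 0.095 ] [0.5045 0.1544 0.095 ]
yaw from screws -1.3942607238047682 0.24192709858808703
0.0961405097212673 -1.3944158006405505
0.09579317958090107 -1.3936585253869533
frontedge [ 0.5898 -0.0057  0.012 ] [ 0.4744 -0.0258  0.012 ] 0.11712894062010232
rear [ 0.6368 -0.2698  0.012 ] [ 0.5218 -0.2891  0.012 ] 0.11652776700192603
bar c [ 0.5622 -0.1914  0.22  ] 0.10218232595837055 -1.1008433907105895
```

```bash
cat >> h.py <<'E'
np.set_printoptions(precision=4,suppress=True)
C=np.array([0.1756,-0.9845,0]);Y=np.array([0.9845,0.1756,0]);SEAT=np.array([.5617,-.1898,.012])
def tilt(t,sgn=1):
    z=np.sin(t)*C+np.cos(t)*np.array([0,0,-1]); y=sgn*Y; x=np.cross(y,z); return np.c_[x,y,z]
def st():
    o=bot.get_obs(); return o,np.array(o['eef_pos']),R.from_euler('xyz',o['ee_rot']).as_matrix()
def row(p,M):
    o,p0,M0=st(); s=M0.T@(np.asarray(p)-p0)*1000; r=R.from_matrix(M0.T@M).as_rotvec()
    print('shift mm',s.round(1),'rot',r.round(3),'deg',np.degrees(np.linalg.norm(r)).round(1))
def show():
    o,p,M=st(); print('t',round(o['clock'],2),'p',p,'rpy',o['ee_rot'],'w',round(o['grip_width'],4),'\nq',np.array(o['q']),'F',o['contact_force'],'M',o['moment'])
    print('tips',p+M[:,2]*bot.tcp_to_tips,'clamp frame tcp',(p-SEAT)@np.c_[C,Y,[0,0,1]],'z',M[:,2]@np.c_[C,Y,[0,0,1]])
E
python3 - <<'E'
from h import *
print([a for a in dir(bot) if a[0]!='_'],bot.tcp_to_tips)
row([.45,-.2,.42],tilt(0)); row([.47,.28,.36],tilt(0))
E
```

```text
['Unreachable', 'get_calibration', 'get_obs', 'hand_in', 'snapshot', 'tcp_to_tips'] 0.0726
shift mm [ 335.6 -289.5 -116.5] rot [-0.001 -0.001 -1.345] deg 77.0
shift mm [ 542.1 -723.1  -55.9] rot [-0.001 -0.001 -1.345] deg 77.0
```

```bash
python3 -m inch '[[[0,0,-60,0,0,0],[30,-30,-100,0,0,-0.12],[60,-55,-116,0,0,-0.24],[90,-80,-116,0,0,-0.36],[120,-110,-116,0,0,-0.48],[150,-140,-116,0,0,-0.6],[190,-180,-116,0,0,-0.72],[230,-240,-116,0,0,-0.84],[265,-280,-116,0,0,-0.96],[300,-320,-116,0,0,-1.08],[330,-355,-116,0,0,-1.2],[360,-385,-116,0,0,-1.3]]]' -1 40
python3 - <<'E'
from h import *
show(); row([.47,.28,.36],tilt(0.3))
E
```

```text
clock: 1.1
eef_pos: [0.4042, -0.1918, 0.4197]
ee_rot: [-3.141, 0.0, 1.709]
contact_force: [1.1, -0.5, -0.0]
grip_width: 0.0854
t 1.1 p [ 0.4042 -0.1918  0.4197] rpy [-3.1413  0.0003  1.7087] w 0.0854 
q [ 0.7343 -0.1068 -0.3521  1.7148 -0.0364  1.5272  0.5236] F [ 1.0844 -0.4986 -0.0433] M [-0.0222 -0.0869 -0.0295]
tips [ 0.4042 -0.1918  0.3471] clamp frame tcp [-0.0257 -0.1554  0.4077] z [ 0.0003 -0.0003 -1.    ]
shift mm [458.3 130.1  59.6] rot [-0.006 -0.3   -0.038] deg 17.3
```

Run:
```python
from h import *
print('lids',onz('top',174,337,.045),onz('side',365,400,.045));print('sm',onz('top',286,196,.072),onz('top',232,209,.072))
for t in (0.6,0.9,1.1,1.3):
    M=tilt(t); print(t,np.array([.5035,.1543,.045])-M[:,2]*.134)
row([.487,.245,.16],tilt(1.0)); row([.487,.26,.25],tilt(.8))
```

```text
lids [0.4122 0.369  0.045 ] [0.4098 0.3746 0.045 ]
sm [0.7158 0.1243 0.072 ] [0.6876 0.2442 0.072 ]
0.6 [0.4902 0.2288 0.1556]
0.9 [0.4851 0.2576 0.1283]
1.1 [0.4825 0.2719 0.1058]
1.3 [0.4808 0.2814 0.0808]
shift mm [421.3 142.1 259.6] rot [-0.02  -1.    -0.035] deg 57.3
shift mm [436.2 144.2 169.6] rot [-0.016 -0.8   -0.036] deg 45.9
```

```bash
python3 -m inch '[[[40,10,0,0,-0.1,0],[80,25,5,0,-0.2,0],[120,40,15,0,-0.3,0],[160,55,30,0,-0.4,-0.01],[200,70,45,0,-0.5,-0.02],[240,85,60,0,-0.6,-0.03],[280,100,80,-0.01,-0.7,-0.036],[320,115,110,-0.01,-0.8,-0.036],[360,130,130,-0.01,-0.8,-0.036],[400,140,150,-0.01,-0.8,-0.036],[436,144,170,-0.016,-0.8,-0.036],[436,144,170,-0.016,-0.8,-0.036]]]'
python3 - <<'E'
from h import *
show(); row([.4825,.272,.125],tilt(1.1));row([.485,.258,.16],tilt(1.1))
E
```

```text
clock: 2.1
eef_pos: [0.4885, 0.2473, 0.2539]
ee_rot: [-3.14, 0.801, 1.742]
contact_force: [0.1, -0.3, 1.4]
grip_width: 0.0855
t 2.1 p [0.4885 0.2473 0.2539] rpy [-3.1404  0.801   1.742 ] w 0.0855 
q [-0.1393  0.624  -0.9874  1.6062  0.9251  1.9236 -1.0682] F [ 0.1483 -0.3195  1.3516] M [ 0.7099  0.1184 -0.0129]
tips [0.4973 0.1959 0.2034] clamp frame tcp [-0.4432  0.0047  0.2419] z [ 0.7181 -0.005  -0.696 ]
shift mm [110.2  -1.6  71.5] rot [-0.006 -0.299 -0.003] deg 17.1
shift mm [75.2 -1.6 57.4] rot [-0.006 -0.299 -0.003] deg 17.1
```

```bash
python3 -m inch '[[[30,0,25,0,-0.1,0],[55,-1,45,0,-0.2,0],[75,-1,57,0,-0.3,0],[75,-1,57,0,-0.3,0],[75,-1,57,0,-0.3,0]]]'
python3 - <<'E'
from h import *
show(); row([.4825,.272,.125],tilt(1.1));row([.485,.258,.16],tilt(1.1))
bot.snapshot
import cv2
cv2.imwrite('pics/s2.png',bot.snapshot('side')[:,:,::-1])
E
```

```text
clock: 2.52
eef_pos: [0.4849, 0.2573, 0.1607]
ee_rot: [-3.133, 1.1, 1.751]
contact_force: [0.2, 0.3, 1.2]
grip_width: 0.0852
t 2.52 p [0.4849 0.2573 0.1607] rpy [-3.1334  1.1003  1.7506] w 0.0852 
q [-0.3637  0.8361 -0.7959  1.5996  1.0479  2.0457 -1.22  ] F [0.1863 0.3091 1.1955] M [0.8503 0.1635 0.0247]
tips [0.4959 0.1935 0.1278] clamp frame tcp [-0.4536  0.0029  0.1487] z [ 0.8914 -0.0052 -0.4533]
shift mm [38.6  0.2  2.9] rot [-0.005  0.     0.002] deg 0.3
shift mm [ 0.9  0.2 -0.3] rot [-0.005  0.     0.002] deg 0.3
```

View pics/s2.png

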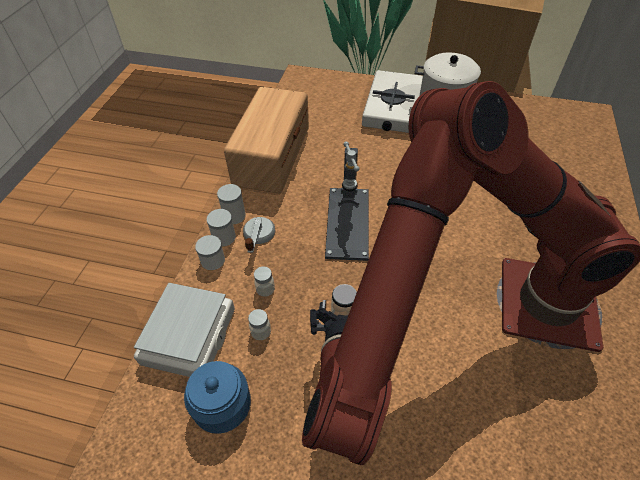

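Run:
```python
from h import *
M=tilt(1.1);j=np.array([.5035,.1543,.045])
row(j-M[:,2]*.130,M);row(j-M[:,2]*.055,M)
```

```text
shift mm [57.9 -0.8 16.6] rot [-0.005 -0.002 -0.003] deg 0.4
shift mm [57.7 -0.4 91.6] rot [-0.005 -0.002 -0.003] deg 0.4
```

```bash
python3 -m inch '[[[25,0,5,0,0,0],[45,0,12,0,0,0],[58,0,17,0,0,0],[58,0,30,0,0,0],[58,0,45,0,0,0],[58,0,60,0,0,0],[58,0,60,0,0,0]]]'
python3 - <<'E'
from h import *
show(); 
M=tilt(1.1);j=np.array([.5035,.1543,.045]);row(j-M[:,2]*.055,M)
for n in('side','top'): cv2.imwrite(f'pics/{n}3.png',bot.snapshot(n)[:,:,::-1])
s=cv2.imread('pics/side3.png')[250:420,270:430];t=cv2.imread('pics/top3.png')[220:360,200:340]
cv2.imwrite('pics/c3.png',np.hstack([cv2.resize(s,(400,425)),cv2.resize(t,(400,425))]))
E
```

```text
clock: 3.15
eef_pos: [0.4919, 0.2254, 0.0838]
ee_rot: [3.138, 1.102, 1.734]
contact_force: [-0.0, -1.9, 0.3]
grip_width: 0.0852
t 3.15 p [0.4919 0.2254 0.0838] rpy [3.1384 1.1025 1.7339] w 0.0852 
q [-0.3388  0.921  -0.7517  1.652   1.0936  1.9519 -1.2953] F [-0.0278 -1.8766  0.3441] M [0.9442 0.1231 0.0058]
tips [0.5026 0.1615 0.051 ] clamp frame tcp [-0.421   0.0041  0.0718] z [ 0.8923 -0.0087 -0.4514]
shift mm [ 2.  -0.8 26.8] rot [-0.009  0.002 -0.006] deg 0.6
```

View pics/c3.png

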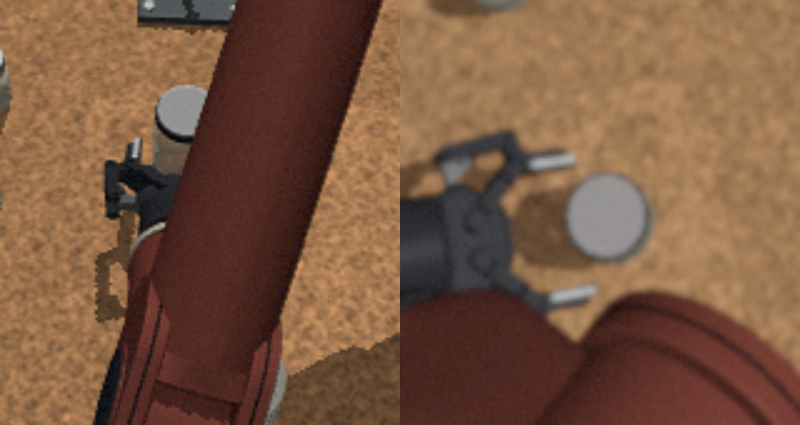

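View pics/top3.png

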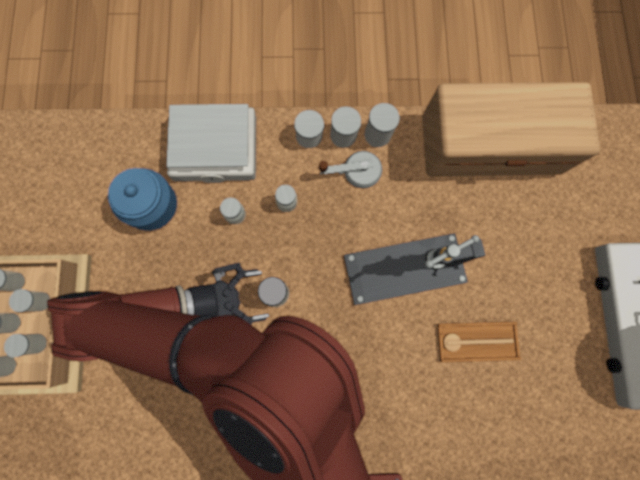

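```bash
python3 -m inch '[[[0,0,14,0,0,0],[2,-1,27,0,0,0],[2,-1,27,0,0,0],[2,-1,27,0,0,0]]]'; python3 -m inch '[[[0,0,0,0,0,0],[0,0,0,0,0,0],[0,0,0,0,0,0],[0,0,0,0,0,0],[0,0,0,0,0,0],[0,0,0,0,0,0]]]' 1 45
python3 - <<'E'
from h import *
show()
E
```

```text
clock: 3.58
eef_pos: [0.4934, 0.2058, 0.0692]
ee_rot: [-3.141, 1.101, 1.741]
contact_force: [0.1, 1.0, 0.3]
grip_width: 0.0857
clock: 4.08
eef_pos: [0.4935, 0.2076, 0.0701]
ee_rot: [3.138, 1.1, 1.739]
contact_force: [0.1, 4.6, 5.8]
grip_width: 0.0625
t 4.08 p [0.4935 0.2076 0.0701] rpy [3.1381 1.0995 1.7388] w 0.0625 
q [-0.3151  0.9244 -0.7443  1.6852  1.1114  1.9198 -1.304 ] F [0.0647 4.5641 5.7632] M [ 0.3824 -0.015   0.306 ]
tips [0.5046 0.1438 0.0372] clamp frame tcp [-0.4032  0.0027  0.0581] z [ 0.891  -0.0041 -0.454 ]
```

```bash
python3 -m inch '[[[-9,0,-5,0,0,0],[-22,0,-11,0,0,0],[-36,0,-18,0,0,0],[-36,0,-18,0,0,0],[-36,0,-18,0,0,0]]]'
python3 - <<'E'
from h import *
show()
for n in('side','top'): cv2.imwrite(f'pics/{n}4.png',bot.snapshot(n)[:,:,::-1])
s=cv2.imread('pics/side4.png')[250:420,270:430];t=cv2.imread('pics/top4.png')[220:360,200:340]
cv2.imwrite('pics/c4.png',np.hstack([cv2.resize(s,(400,425)),cv2.resize(t,(400,425))]))
E
```

```text
clock: 4.5
eef_pos: [0.4938, 0.2067, 0.111]
ee_rot: [3.136, 1.099, 1.736]
contact_force: [-0.0, 0.5, -6.1]
grip_width: 0.0626
t 4.5 p [0.4938 0.2067 0.111 ] rpy [3.1357 1.0987 1.7356] w 0.0626 
q [-0.2985  0.8597 -0.7671  1.6903  1.0903  1.9493 -1.2612] F [-0.0204  0.5081 -6.123 ] M [2.1356 0.401  0.0111]
tips [0.5048 0.143  0.078 ] clamp frame tcp [-0.4023  0.0027  0.099 ] z [ 0.8906 -0.0046 -0.4548]
```

View pics/c4.png

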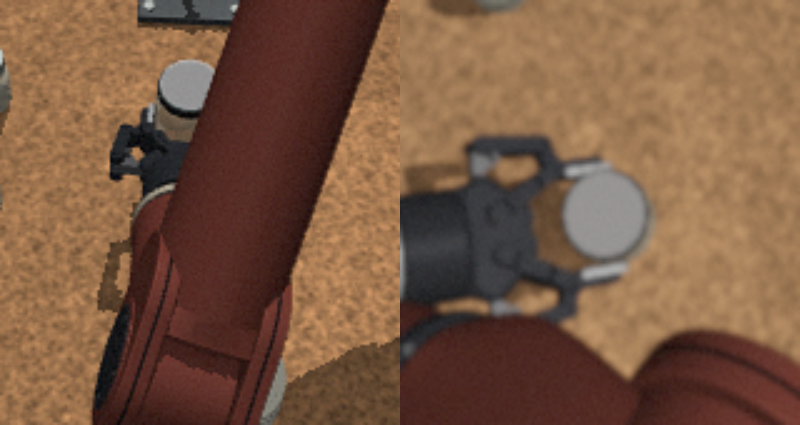

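Run:
```python
from h import *
L=onz('top',271.75,290.8,.136)-[.0010,.0001,0]; print(L)
o,p,M=st(); K=np.c_[C,Y,[0,0,1]]; print('jar rel tcp clamp frame',(L-p)@K,'jar clamp',(L-SEAT)@K)
# want jar at clamp x -130 y0, base 14+ bed => tcp z = .111-.041+.012+.012
j=SEAT+C*-.13; d=(j-L); d[2]=0; 
row(p+d,tilt(1.1));
```

```text
[0.5005 0.1511 0.136 ]
jar rel tcp clamp frame [ 0.0556 -0.0028  0.0263] jar clamp [-0.3464 -0.0004  0.124 ]
shift mm [-98.2   1.8 192.8] rot [-0.005 -0.    -0.004] deg 0.4
```

```bash
python3 -m inch '[[[-10,0,20,0,0,0],[-25,0,49,0,0,0],[-42,-1,83,0,0,0],[-59,-2,117,0,0,0],[-76,-2,150,0,0,0],[-90,-2,177,0,0,0],[-98,-2,192,0,0,0],[-98,-2,192,0,0,0],[-98,-2,192,0,0,0]]]'
python3 - <<'E'
from h import *
show()
for n in('side','top'): cv2.imwrite(f'pics/{n}5.png',bot.snapshot(n)[:,:,::-1])
E
```

```text
clock: 5.35
eef_pos: [0.5275, -0.0077, 0.1097]
ee_rot: [-3.141, 1.1, 1.74]
contact_force: [-0.2, 0.6, -6.1]
grip_width: 0.0624
t 5.35 p [ 0.5275 -0.0077  0.1097] rpy [-3.1406  1.1005  1.7395] w 0.0624 
q [ 0.0338  0.6963 -0.7031  1.9484  1.2581  1.707  -1.1308] F [-0.2339  0.6354 -6.1152] M [ 2.199   0.3522 -0.021 ]
tips [ 0.5383 -0.0715  0.0768] clamp frame tcp [-0.1853 -0.0017  0.0977] z [ 0.8914 -0.0079 -0.4532]
```

View pics/side5.png

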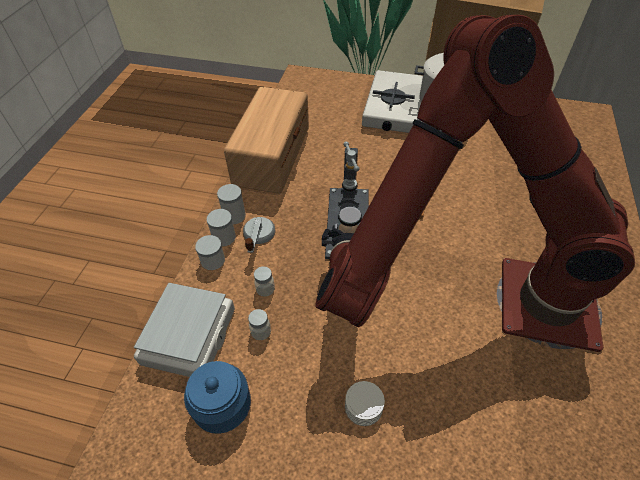

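View pics/top5.png

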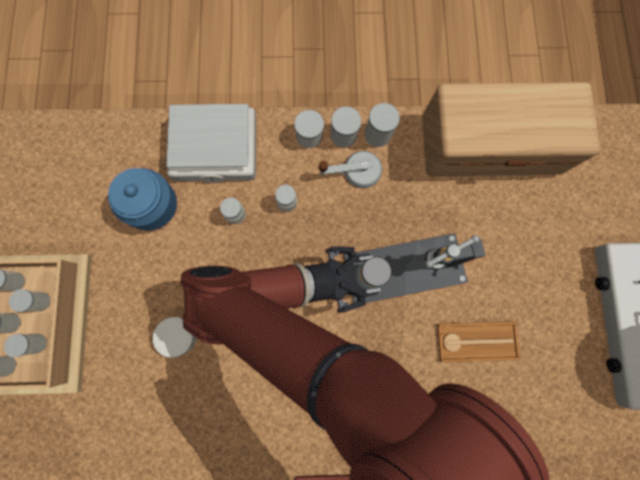

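```bash
python3 -m inch '[[[8,0,4,0,0,0],[16,0,8,0,0,0],[22,0,11,0,0,0],[22,0,11,0,0,0],[22,0,11,0,0,0]]]'; python3 -m inch '[[[1,0,0.5,0,0,0],[2,0,1,0,0,0],[3,0,1.5,0,0,0],[3,0,1.5,0,0,0],[3,0,1.5,0,0,0]]]';  python3 - <<'E'
from h import *
show()
E
```

```text
clock: 5.87
eef_pos: [0.5277, -0.0057, 0.0846]
ee_rot: [-3.139, 1.1, 1.744]
contact_force: [-1.0, 1.1, -6.6]
grip_width: 0.0625
clock: 6.28
eef_pos: [0.528, -0.0061, 0.0823]
ee_rot: [3.14, 1.1, 1.739]
contact_force: [-0.1, 0.1, -6.1]
grip_width: 0.0625
t 6.28 p [ 0.528  -0.0061  0.0823] rpy [3.1397 1.1001 1.7393] w 0.0625 
q [ 0.0176  0.7483 -0.6853  1.9451  1.2801  1.6964 -1.1737] F [-0.0597  0.0805 -6.0525] M [2.0907 0.3706 0.0211]
tips [ 0.539  -0.0698  0.0494] clamp frame tcp [-0.1868 -0.0009  0.0703] z [ 0.8913 -0.0053 -0.4535]
```

```bash
python3 -m inch '[[[1,0,0.5,0,0,0],[1,0,0.5,0,0,0],[1,0,0.5,0,0,0]]]';  python3 -m inch '[[[1,0,0.5,0,0,0],[1,0,0.5,0,0,0],[1,0,0.5,0,0,0]]]'
python3 - <<'E'
from h import *
show()
for n in('side','top'): cv2.imwrite(f'pics/{n}6.png',bot.snapshot(n)[:,:,::-1])
s=cv2.imread('pics/side6.png')[160:270,300:400];t=cv2.imread('pics/top6.png')[220:320,320:490]
cv2.imwrite('pics/c6.png',np.hstack([cv2.resize(s,(300,330)),cv2.resize(t,(500,330))]))
E
```

```text
clock: 6.53
eef_pos: [0.5281, -0.006, 0.082]
ee_rot: [3.138, 1.102, 1.738]
contact_force: [-2.8, 2.7, 5.2]
grip_width: 0.0624
clock: 6.78
eef_pos: [0.5281, -0.006, 0.0819]
ee_rot: [3.137, 1.103, 1.737]
contact_force: [-5.2, 4.1, 12.3]
grip_width: 0.0619
t 6.78 p [ 0.5281 -0.006   0.0819] rpy [3.1373 1.1035 1.7368] w 0.0619 
q [ 0.016   0.7511 -0.6843  1.9445  1.2821  1.6993 -1.1768] F [-5.1612  4.0831 12.284 ] M [-0.9543  0.6427 -0.8229]
tips [ 0.5392 -0.0699  0.0492] clamp frame tcp [-0.1868 -0.0008  0.0699] z [ 0.8928 -0.0051 -0.4505]
```

View pics/c6.png

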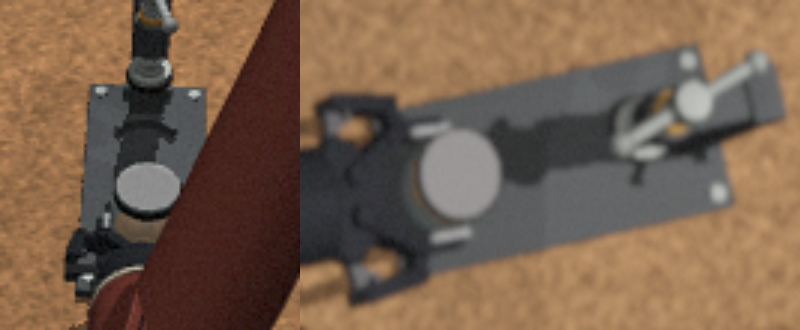

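```bash
python3 -m inch '[[[-1.4,0,-0.7,0,0,0],[-6.4,0,9,0,0,0],[-15,0,27,0,0,0],[-26,0.5,49,0,0,0],[-37,1,71,0,0,0],[-46,1,88,0,0,0],[-46,1,88,0,0,0],[-46,1,88,0,0,0]]]' - 30;  python3 - <<'E'
from h import *
show()
for n in('side','top'): cv2.imwrite(f'pics/{n}7.png',bot.snapshot(n)[:,:,::-1])
s=cv2.imread('pics/side7.png')[130:240,310:410];t=cv2.imread('pics/top7.png')[220:320,340:510]
cv2.imwrite('pics/c7.png',np.hstack([cv2.resize(s,(300,330)),cv2.resize(t,(500,330))]))
E
```

```text
clock: 7.55
eef_pos: [0.5458, -0.1062, 0.082]
ee_rot: [3.138, 1.103, 1.734]
contact_force: [0.4, -5.5, 3.9]
grip_width: 0.0626
t 7.55 p [ 0.5458 -0.1062  0.082 ] rpy [3.1382 1.1032 1.7344] w 0.0626 
q [ 0.1596  0.7015 -0.6218  1.9957  1.3926  1.5762 -1.1009] F [ 0.3917 -5.5492  3.8608] M [-0.2266  0.0757 -0.0878]
tips [ 0.5566 -0.1701  0.0493] clamp frame tcp [-0.085 -0.001  0.07 ] z [ 0.8926 -0.0081 -0.4508]
```

View pics/c7.png

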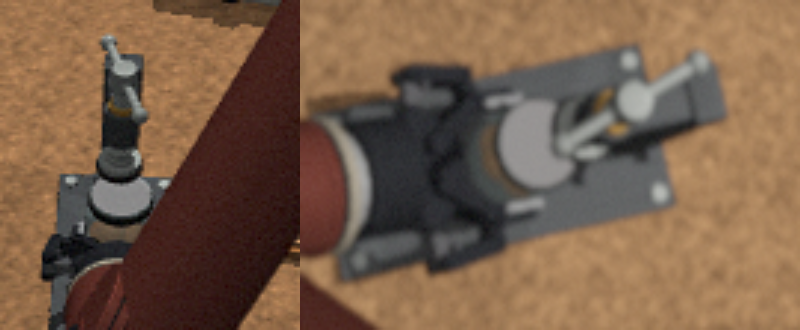

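View pics/side7.png

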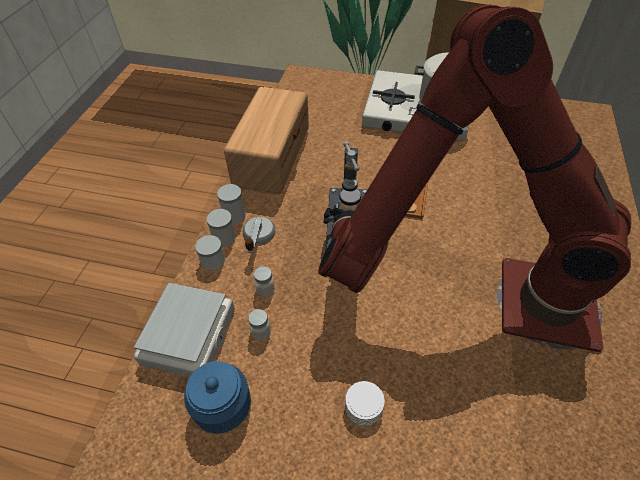

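```bash
python3 -m inch '[[[-2.5,0,5,0,0,0],[-5,0,10,0,0,0],[-7.5,0,15,0,0,0],[-10,0,20,0,0,0],[-10,0,20,0,0,0],[-10,0,20,0,0,0]]]';  python3 -m inch '[[[-1,0,2,0,0,0],[-2,0,4,0,0,0],[-2,0,4,0,0,0]]]'
python3 - <<'E'
from h import *
show()
E
```

```text
clock: 8.15
eef_pos: [0.5509, -0.1244, 0.0821]
ee_rot: [3.134, 1.101, 1.737]
contact_force: [2.2, 1.9, 6.9]
grip_width: 0.0621
clock: 8.4
eef_pos: [0.5517, -0.128, 0.0821]
ee_rot: [3.134, 1.1, 1.738]
contact_force: [-0.0, 5.4, 9.3]
grip_width: 0.0624
t 8.4 p [ 0.5517 -0.128   0.0821] rpy [3.1338 1.1002 1.7376] w 0.0624 
q [ 0.192   0.6919 -0.6079  2.0016  1.424   1.5423 -1.0809] F [-0.0033  5.4225  9.2698] M [-0.1519  0.0199  0.1296]
tips [ 0.563  -0.1917  0.0492] clamp frame tcp [-0.0626  0.001   0.0701] z [ 0.8914 -0.0008 -0.4534]
```

```bash
for i in 1 2; do python3 -m inch '[[[-1,0,1,0,0,0],[-1.5,0,2.5,0,0,0],[-1.5,0,2.5,0,0,0]]]';done
```

```text
clock: 8.65
eef_pos: [0.5521, -0.1307, 0.0821]
ee_rot: [3.134, 1.1, 1.738]
contact_force: [-1.1, 6.9, 8.2]
grip_width: 0.0624
clock: 8.9
eef_pos: [0.5526, -0.1336, 0.0822]
ee_rot: [3.135, 1.1, 1.739]
contact_force: [-0.3, 6.7, 7.1]
grip_width: 0.0624
```

```bash
for i in 1 2; do python3 -m inch '[[[-0.5,0,1,0,0,0],[-1,0,2,0,0,0],[-1,0,2,0,0,0]]]';done
```

```text
clock: 9.15
eef_pos: [0.5529, -0.1355, 0.0822]
ee_rot: [3.135, 1.099, 1.739]
contact_force: [-1.3, 7.6, 8.4]
grip_width: 0.0624
clock: 9.4
eef_pos: [0.553, -0.136, 0.0824]
ee_rot: [3.136, 1.099, 1.741]
contact_force: [-8.0, 17.9, 14.7]
grip_width: 0.0623
```

```bash
python3 -m inch '[[[0,-1,0,0,0,0],[0,-1,0,0,0,0],[0,-1,0,0,0,0]]]'
python3 - <<'E'
from h import *
show()
E
```

```text
clock: 9.65
eef_pos: [0.5527, -0.136, 0.0824]
ee_rot: [3.133, 1.098, 1.74]
contact_force: [-3.8, 15.9, 12.6]
grip_width: 0.0623
t 9.65 p [ 0.5527 -0.136   0.0824] rpy [3.1329 1.0982 1.7398] w 0.0623 
q [ 0.2049  0.6866 -0.6037  2.006   1.4346  1.5287 -1.0738] F [-3.8151 15.8743 12.5534] M [ 0.2842  0.1857 -0.1944]
tips [ 0.5642 -0.1996  0.0494] clamp frame tcp [-0.0546  0.0006  0.0704] z [ 0.8904  0.002  -0.4552]
```

```bash
python3 -m inch '[[[0,0,0,0,0,0],[0,0,0,0,0,0],[0,0,0,0,0,0],[0,0,0,0,0,0],[0,0,0,0,0,0],[0,0,0,0,0,0]]]' -1; python3 -m inch '[[[5,0,-10,0,0,0],[12,0,-25,0,0,0],[25,0,-50,0,0,0],[42,0,-83,0,0,0],[42,0,-83,0,0,0]]]'
python3 - <<'E'
from h import *
show()
for n in('side','top'): cv2.imwrite(f'pics/{n}8.png',bot.snapshot(n)[:,:,::-1])
s=cv2.imread('pics/side8.png')[130:240,310:410];t=cv2.imread('pics/top8.png')[220:320,340:510]
cv2.imwrite('pics/c8.png',np.hstack([cv2.resize(s,(300,330)),cv2.resize(t,(500,330))]))
E
```

```text
clock: 10.15
eef_pos: [0.551, -0.1407, 0.0811]
ee_rot: [3.141, 1.1, 1.74]
contact_force: [0.0, -0.6, 0.3]
grip_width: 0.0858
clock: 10.57
eef_pos: [0.5349, -0.04, 0.081]
ee_rot: [3.139, 1.094, 1.748]
contact_force: [-0.8, 1.3, -0.3]
grip_width: 0.0854
t 10.57 p [ 0.5349 -0.04    0.081 ] rpy [3.1391 1.0944 1.7476] w 0.0854 
q [ 0.0721  0.7282 -0.67    1.972   1.3233  1.6473 -1.1458] F [-0.7835  1.3363 -0.3189] M [0.9585 0.1921 0.0906]
tips [ 0.5464 -0.1035  0.0477] clamp frame tcp [-0.1522 -0.0001  0.069 ] z [ 0.8887  0.0028 -0.4586]
```

View pics/c8.png

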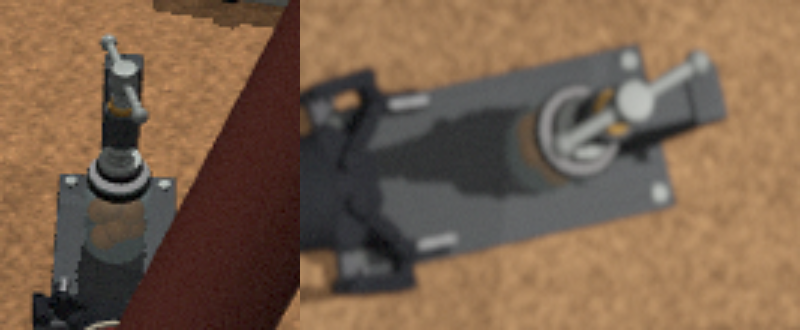

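Run:
```python
from h import *
row([.535,0.0,.25],tilt(.7)); row([.545,-.03,.36],tilt(0.35)); row([.5617,-.10,.38],tilt(0.0))
```

```text
shift mm [-130.     7.6 -116.6] rot [-0.001  0.398 -0.001] deg 22.8
shift mm [-242.1   12.3 -138.8] rot [-0.001  0.748 -0.002] deg 42.9
shift mm [-292.6   16.6  -84. ] rot [-0.     1.098 -0.002] deg 62.9
```

```bash
python3 -m inch '[[[-15,0,-25,0,0.05,0],[-45,2,-50,0,0.15,0],[-75,4,-80,0,0.25,0],[-105,6,-100,0,0.33,0],[-130,7,-116,0,0.42,0],[-155,8,-122,0,0.53,0],[-185,10,-127,0,0.63,0],[-215,11,-132,0,0.74,0],[-242,12,-138,0,0.85,0],[-265,14,-120,0,0.95,0],[-285,16,-100,0,1.05,0],[-292,16,-84,0,1.098,0]]]' 0;  python3 - <<'E'
from h import *
show()
z=R.from_euler('xyz',[np.pi,0,1.37]).as_matrix(); row([.5617,-.1898,.33],z); row([.5617,-.1898,.269],z)
for n in('side','top'): cv2.imwrite(f'pics/{n}9.png',bot.snapshot(n)[:,:,::-1])
E
```

```text
clock: 11.67
eef_pos: [0.5612, -0.1079, 0.3824]
ee_rot: [3.137, -0.0, 1.735]
contact_force: [-0.5, -1.0, -0.7]
grip_width: 0.0424
t 11.67 p [ 0.5612 -0.1079  0.3824] rpy [ 3.1372 -0.0003  1.735 ] w 0.0424 
q [ 0.8828  0.249  -0.9205  1.5033  0.1972  1.4828  0.125 ] F [-0.4543 -0.9817 -0.6579] M [-0.0974  0.0156  0.0221]
tips [ 0.5616 -0.1078  0.3098] clamp frame tcp [-0.0807  0.0139  0.3704] z [-0.0003  0.0044 -1.    ]
shift mm [-80.9 -13.2  52.3] rot [ 0.004 -0.001  0.365] deg 20.9
shift mm [-80.9 -13.4 113.3] rot [ 0.004 -0.001  0.365] deg 20.9
```

View pics/side9.png

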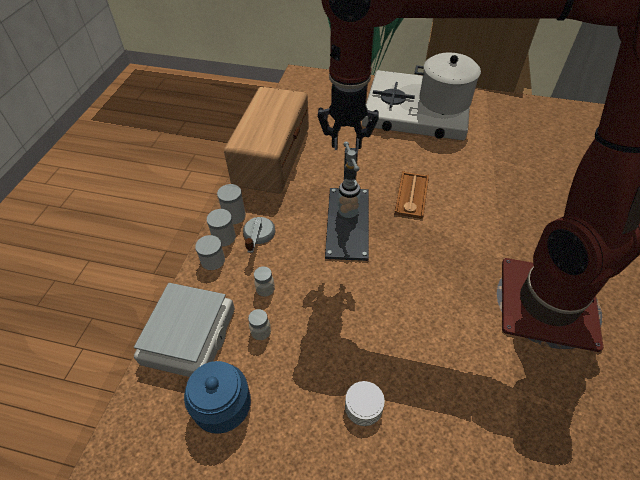

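Run:
```python
from h import *
s=cv2.imread('pics/side9.png')[130:270,310:390];t=cv2.imread('pics/top9.png')[200:310,340:500]
cv2.imwrite('pics/c9.png',np.hstack([cv2.resize(s,(320,560),interpolation=2),cv2.copyMakeBorder(cv2.resize(t,(480,330)),0,230,0,0,0)]))
for n,p in (('seat',SEAT),('lid',SEAT+[0,0,.095]),('padest',SEAT+[0,0,.105])):
    u,v=proj('side',p); print(n,(u-310)*4,(v-130)*4)
```

```text
seat 150.82566755924677 319.9962238318076
lid 155.79780219695272 227.6920558380482
padest 156.35374480906512 217.3713738769933
```

View pics/c9.png

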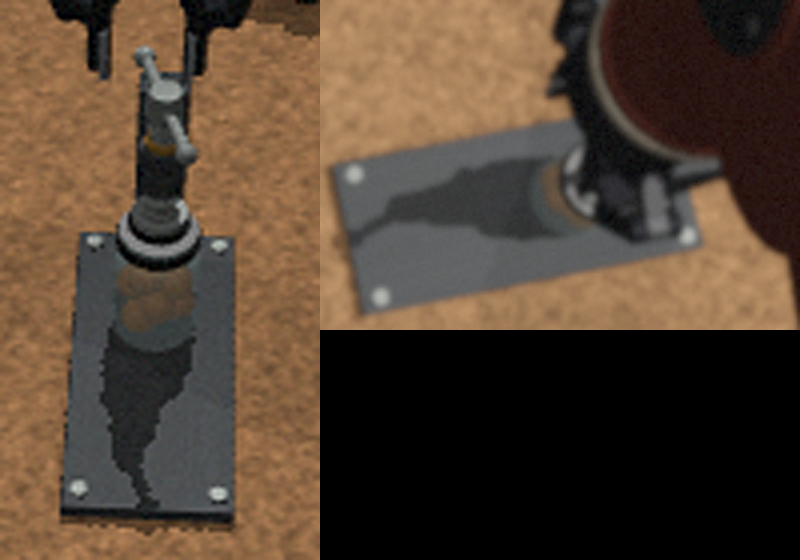

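```bash
python3 -m inch '[[[-15,-3,5,0,0,0.06],[-35,-6,15,0,0,0.15],[-55,-9,25,0,0,0.25],[-70,-12,38,0,0,0.33],[-81,-13,48,0,0,0.365],[-81,-13,52,0,0,0.365],[-81,-13,52,0.004,0,0.365],[-81,-13,52,0.004,0,0.365]]]' 0;  python3 - <<'E'
from h import *
show()
z=R.from_euler('xyz',[np.pi,0,1.37]).as_matrix(); row([.5617,-.1898,.269],z)
for n in('side','top'): cv2.imwrite(f'pics/{n}10.png',bot.snapshot(n)[:,:,::-1])
s=cv2.imread('pics/side10.png')[60:230,290:410];t=cv2.imread('pics/top10.png')[180:330,360:520]
cv2.imwrite('pics/c10.png',np.hstack([cv2.resize(s,(400,567),interpolation=2),cv2.resize(t,(400,567))]))
E
```

```text
clock: 12.43
eef_pos: [0.5618, -0.1833, 0.3283]
ee_rot: [-3.139, 0.002, 1.38]
contact_force: [-0.5, 0.1, 1.1]
grip_width: 0.0427
t 12.43 p [ 0.5618 -0.1833  0.3283] rpy [-3.1387  0.0019  1.3799] w 0.0427 
q [ 0.9086  0.3026 -0.8228  1.5431  0.2253  1.3969 -0.1223] F [-0.5375  0.1188  1.0889] M [ 0.0121 -0.0216 -0.0387]
tips [ 0.5616 -0.1833  0.2557] clamp frame tcp [-0.0064  0.0013  0.3163] z [ 0.0007 -0.0034 -1.    ]
shift mm [-6.3  1.3 59.3] rot [-0.003  0.002  0.01 ] deg 0.6
```

View pics/c10.png

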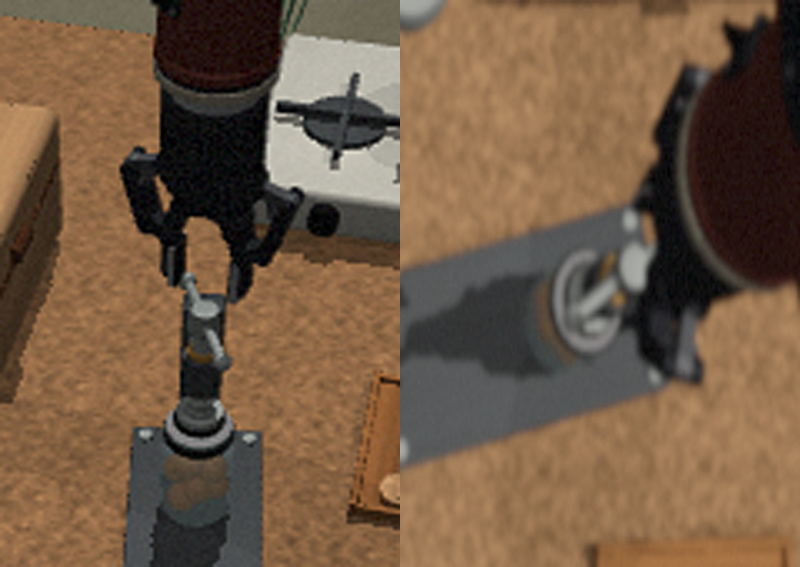

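```bash
python3 -m inch '[[[-2,0,0,0,0,-0.1],[-4,1,0,0,0,-0.2],[-6,1,0,0,0,-0.3],[-6,1,0,0,0,-0.4],[-6,1,0,0,0,-0.4],[-6,1,0,0,0,-0.4]]]';  python3 - <<'E'
from h import *
show()
z=R.from_euler('xyz',[np.pi,0,1.77]).as_matrix(); row([.5617,-.1898,.269],z)
E
```

```text
clock: 13.03
eef_pos: [0.5618, -0.1903, 0.3286]
ee_rot: [-3.139, 0.001, 1.774]
contact_force: [-0.1, 1.0, -0.2]
grip_width: 0.0426
t 13.03 p [ 0.5618 -0.1903  0.3286] rpy [-3.1392  0.0015  1.7745] w 0.0426 
q [ 0.9603  0.3223 -0.8823  1.5365  0.2528  1.4033  0.2642] F [-0.1479  1.019  -0.2418] M [ 0.0504  0.0426 -0.0139]
tips [ 0.5616 -0.1904  0.256 ] clamp frame tcp [ 0.0005 -0.      0.3166] z [ 0.0015 -0.0024 -1.    ]
shift mm [ 0.6  0.2 59.6] rot [-0.002  0.001  0.004] deg 0.3
```

```bash
python3 -m inch '[[[0,0,10,0,0,0],[0,0,20,0,0,0],[0,0,30,0,0,0],[0,0,30,0,0,0]]]'; python3 -m inch '[[[0,0,9,0,0,0],[0,0,18,0,0,0],[0,0,28,0,0,0],[0,0,28,0,0,0],[0,0,28,0,0,0]]]';  python3 - <<'E'
from h import *
show()
for n in('side',): cv2.imwrite(f'pics/{n}11.png',bot.snapshot(n)[:,:,::-1])
s=cv2.imread('pics/side11.png')[80:220,290:410]
cv2.imwrite('pics/c11.png',cv2.resize(s,(480,560),interpolation=2))
E
```

```text
clock: 13.37
eef_pos: [0.5603, -0.191, 0.295]
ee_rot: [-3.135, -0.001, 1.775]
contact_force: [-0.1, -0.1, 0.2]
grip_width: 0.0424
clock: 13.78
eef_pos: [0.561, -0.1911, 0.2692]
ee_rot: [-3.137, 0.0, 1.776]
contact_force: [0.2, -0.6, -0.1]
grip_width: 0.0427
t 13.78 p [ 0.561  -0.1911  0.2692] rpy [-3.1373  0.0004  1.7761] w 0.0427 
q [ 0.9517  0.3609 -0.8687  1.6193  0.2856  1.2983  0.2412] F [ 0.2448 -0.6464 -0.1165] M [0.0299 0.0004 0.0055]
tips [ 0.5607 -0.1912  0.1966] clamp frame tcp [ 0.0012 -0.0009  0.2572] z [ 0.0005 -0.0043 -1.    ]
```

View pics/c11.png

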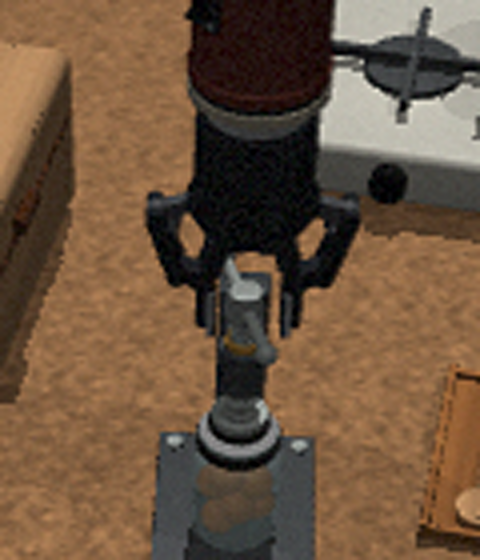

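```bash
cat > l.py <<'E'
from h import *
o,p,M=st(); print('t %.2f yaw %.3f z %.4f Mz %.3f F %s j7 %.2f clamp %s'%(o['clock'],o['ee_rot'][2],p[2],o['moment'][2],np.array(o['contact_force']).round(1),o['q'][6],((p-SEAT)@np.c_[C,Y,[0,0,1]]*1000).round(1)))
E
python3 -m inch '[[[0,0,0,0,0,0.1],[0,0,0,0,0,0.2],[0,0,0,0,0,0.3],[0,0,0,0,0,0.4],[0,0,0,0,0,0.5],[0,0,0,0,0,0.6]]]' >/dev/null; python3 l.py
python3 -m inch '[[[0,0,0,0,0,0.06],[0,0,0,0,0,0.12],[0,0,0,0,0,0.18]]]' >/dev/null; python3 l.py
python3 -m inch '[[[0,0,0,0,0,0.06],[0,0,0,0,0,0.12],[0,0,0,0,0,0.18]]]' >/dev/null; python3 l.py
python3 -m inch '[[[0,0,0,0,0,0.06],[0,0,0,0,0,0.12],[0,0,0,0,0,0.18]]]' >/dev/null; python3 l.py
```

```text
t 14.33 yaw 1.171 z 0.2707 Mz 0.062 F [ 1.8  2.5 -0.5] j7 -0.33 clamp [  1.2  -0.3 258.7]
t 14.58 yaw 0.995 z 0.2708 Mz 0.319 F [ 4.7  2.6 -3.4] j7 -0.50 clamp [  0.4   0.7 258.8]
t 14.83 yaw 0.815 z 0.2705 Mz 0.325 F [ 4.4  2.2 -2.9] j7 -0.67 clamp [  0.4   0.5 258.5]
t 15.08 yaw 0.635 z 0.2703 Mz 0.345 F [ 3.7  2.2 -4.1] j7 -0.84 clamp [  0.4   0.3 258.3]
```

```bash
python3 -m inch '[[[0,0,0,0,0,0.06],[0,0,0,0,0,0.12],[0,0,0,0,0,0.18],[0,0,0,0,0,0.24],[0,0,0,0,0,0.3],[0,0,0,0,0,0.36]]]' >/dev/null; python3 l.py
```

```text
t 15.58 yaw 0.275 z 0.2698 Mz 0.281 F [ 2.5  1.9 -7.1] j7 -1.19 clamp [  0.3  -0.1 257.8]
```

```bash
python3 -m inch '[[[0,0,0,0,0,0.06],[0,0,0,0,0,0.12],[0,0,0,0,0,0.18],[0,0,0,0,0,0.24],[0,0,0,0,0,0.3],[0,0,0,0,0,0.36]]]' >/dev/null; python3 l.py
```

```text
t 16.08 yaw -0.085 z 0.2695 Mz 0.289 F [ 1.7  2.1 -6.9] j7 -1.53 clamp [  0.2  -0.3 257.5]
```

```bash
python3 -m inch '[[[0,0,0,0,0,0.06],[0,0,0,0,0,0.12],[0,0,0,0,0,0.18],[0,0,0,0,0,0.24]]]' >/dev/null; python3 l.py
```

```text
t 16.42 yaw -0.325 z 0.2693 Mz 0.316 F [ 0.3  3.5 -7.6] j7 -1.77 clamp [ -0.   -0.5 257.3]
```

```bash
python3 -m inch '[[[0,0,0,0,0,0.06],[0,0,0,0,0,0.12],[0,0,0,0,0,0.18],[0,0,0,0,0,0.24],[0,0,0,0,0,0.3],[0,0,0,0,0,0.36]]]' >/dev/null; python3 l.py
```

```text
t 16.92 yaw -0.685 z 0.2689 Mz 0.291 F [ 0.1  3.1 -8.2] j7 -2.11 clamp [ -0.4  -0.7 256.9]
```

```bash
python3 -m inch '[[[0,0,0,0,0,0.06],[0,0,0,0,0,0.12],[0,0,0,0,0,0.18],[0,0,0,0,0,0.24],[0,0,0,0,0,0.3],[0,0,0,0,0,0.35]]]' >/dev/null; python3 l.py
```

```text
t 17.42 yaw -1.035 z 0.2687 Mz 0.318 F [ 0.9  5.  -9.7] j7 -2.45 clamp [ -0.8  -0.7 256.7]
```

```bash
python3 -m inch '[[[0,0,0,0,0,-0.1],[0,0,0,0,0,-0.2],[0,0,-20,0,0,-0.25],[0,0,-45,0,0,-0.25],[0,0,-55,0,0,-0.3],[0,0,-55,0,0,-0.42],[0,0,-55,0,0,-0.54],[0,0,-55,0,0,-0.66],[0,0,-55,0,0,-0.78],[0,0,-55,0,0,-0.9],[0,0,-55,0,0,-1.02],[0,0,-55,0,0,-1.14]]]' >/dev/null; python3 l.py
python3 -m inch '[[[0,0,0,0,0,-0.12],[0,0,0,0,0,-0.24],[0,0,0,0,0,-0.36],[0,0,0,0,0,-0.48],[0,0,0,0,0,-0.6],[0,0,0,0,0,-0.72],[0,0,0,0,0,-0.84],[0,0,0,0,0,-0.96],[0,0,0,0,0,-1.08],[0,0,0,0,0,-1.2]]]' >/dev/null; python3 l.py
python3 -m inch '[[[0,0,0,0,0,-0.12],[0,0,0,0,0,-0.24],[0,0,0,0,0,-0.36],[0,0,0,0,0,-0.48],[0,0,0,0,0,-0.6],[0,0,0,0,0,-0.72],[0,0,0,0,0,-0.84],[0,0,0,0,0,-0.96],[0,0,0,0,0,-1.08],[0,0,0,0,0,-1.2],[0,0,0,0,0,-1.2]]]' >/dev/null; python3 l.py
python3 - <<'E'
from h import *
z=R.from_euler('xyz',[np.pi,0,2.51]).as_matrix(); row([.5617,-.1898,.269],z)
for n in('side','top'): cv2.imwrite(f'pics/{n}12.png',bot.snapshot(n)[:,:,::-1])
s=cv2.imread('pics/side12.png')[60:230,290:410];t=cv2.imread('pics/top12.png')[180:330,360:520]
cv2.imwrite('pics/c12.png',np.hstack([cv2.resize(s,(400,567),interpolation=2),cv2.resize(t,(400,567))]))
E
```

```text
t 18.42 yaw 0.112 z 0.3257 Mz 0.027 F [0.9 0.2 0.2] j7 -1.32 clamp [  1.1  -0.2 313.7]
t 19.25 yaw 1.312 z 0.3257 Mz -0.042 F [-0.3  0.5  0.9] j7 -0.16 clamp [  1.2  -0.2 313.7]
t 20.17 yaw 2.512 z 0.3255 Mz -0.044 F [-0.4  0.   0. ] j7 0.98 clamp [  1.3  -0.3 313.5]
shift mm [ 0.7  1.3 56.5] rot [-0.003 -0.001  0.002] deg 0.2
```

View pics/c12.png

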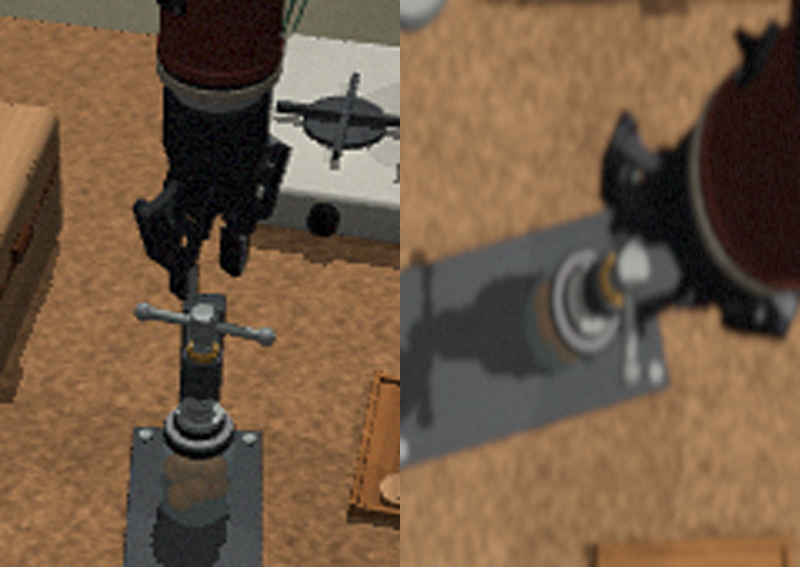

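```bash
python3 -m inch '[[[0,1,12,0,0,0],[0,1,24,0,0,0],[1,1,36,0,0,0],[1,1,48,0,0,0],[1,1,57,0,0,0],[1,1,57,0,0,0],[1,1,57,0,0,0]]]' >/dev/null; python3 l.py
python3 -m inch '[[[0,0,0,0,0,0.08],[0,0,0,0,0,0.16],[0,0,0,0,0,0.24],[0,0,0,0,0,0.32],[0,0,0,0,0,0.4]]]' >/dev/null; python3 l.py
python3 -m inch '[[[0,0,0,0,0,0.06],[0,0,0,0,0,0.12],[0,0,0,0,0,0.18],[0,0,0,0,0,0.24]]]' >/dev/null; python3 l.py
```

```text
t 20.85 yaw 2.506 z 0.2673 Mz 0.013 F [ 0.1 -0.3 -0.1] j7 0.95 clamp [ -0.3  -0.8 255.3]
t 21.27 yaw 2.103 z 0.2687 Mz 0.355 F [-0.5  4.4  0.3] j7 0.57 clamp [ -0.9  -0.1 256.7]
t 21.60 yaw 1.865 z 0.2685 Mz 0.267 F [-0.1  3.2 -2.1] j7 0.34 clamp [ -1.4  -0.1 256.5]
```

```bash
python3 -m inch '[[[0,0,0,0,0,0.06],[0,0,0,0,0,0.12],[0,0,0,0,0,0.18],[0,0,0,0,0,0.24],[0,0,0,0,0,0.3],[0,0,0,0,0,0.36]]]' >/dev/null; python3 l.py
```

```text
t 22.10 yaw 1.505 z 0.2681 Mz 0.322 F [ 1.5  3.7 -4.8] j7 0.00 clamp [ -1.6   0.  256.1]
```

```bash
python3 -m inch '[[[0,0,0,0,0,0.06],[0,0,0,0,0,0.12],[0,0,0,0,0,0.18],[0,0,0,0,0,0.24],[0,0,0,0,0,0.3]]]' >/dev/null; python3 l.py
```

```text
t 22.52 yaw 1.205 z 0.2678 Mz 0.351 F [ 3.2  3.9 -6.9] j7 -0.28 clamp [ -1.8   0.1 255.8]
```

```bash
python3 -m inch '[[[0,0,0,0,0,0.06],[0,0,0,0,0,0.12],[0,0,0,0,0,0.18],[0,0,0,0,0,0.24],[0,0,0,0,0,0.3]]]' >/dev/null; python3 l.py
```

```text
t 22.93 yaw 0.906 z 0.2675 Mz 0.356 F [ 5.2  4.5 -9.1] j7 -0.57 clamp [ -2.    0.3 255.5]
```

```bash
python3 -m inch '[[[0,0,0,0,0,0.06],[0,0,0,0,0,0.12],[0,0,0,0,0,0.18],[0,0,0,0,0,0.24]]]' >/dev/null; python3 l.py
```

```text
t 23.27 yaw 0.666 z 0.2675 Mz 0.439 F [ 6.3  4.1 -9.3] j7 -0.80 clamp [ -1.9   0.5 255.5]
```

```bash
python3 -m inch '[[[0,0,0,0,0,0.06],[0,0,0,0,0,0.12],[0,0,0,0,0,0.18],[0,0,0,0,0,0.24]]]' >/dev/null; python3 l.py
```

```text
t 23.60 yaw 0.426 z 0.2675 Mz 0.404 F [  7.2   2.9 -11.4] j7 -1.03 clamp [ -1.8   0.6 255.5]
```

```bash
for i in 1 2; do python3 -m inch '[[[0,0,0,0,0,0.03],[0,0,0,0,0,0.06]]]' >/dev/null; python3 l.py;  done
python3 - <<'E'
from h import *
cv2.imwrite('pics/side13.png',bot.snapshot('side')[:,:,::-1])
s=cv2.imread('pics/side13.png')[130:270,310:390]
cv2.imwrite('pics/c13.png',cv2.resize(s,(320,560),interpolation=2))
E
python3 l.py
```

```text
t 23.77 yaw 0.367 z 0.2674 Mz 0.359 F [  6.5   3.3 -10.9] j7 -1.09 clamp [ -1.8   0.6 255.4]
t 23.93 yaw 0.307 z 0.2674 Mz 0.411 F [  6.7   2.8 -11.7] j7 -1.15 clamp [ -1.8   0.7 255.4]
t 23.98 yaw 0.305 z 0.2674 Mz 0.417 F [  6.1   2.6 -11.8] j7 -1.15 clamp [ -1.8   0.7 255.4]
```

View pics/c13.png

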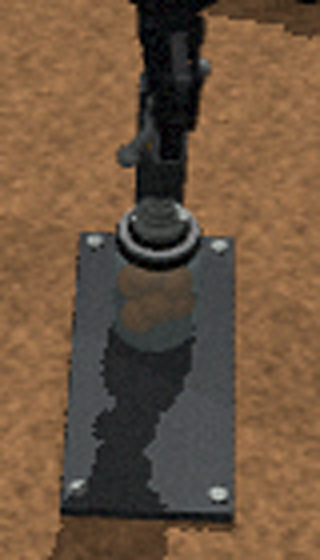

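```bash
for i in 1 2 3 4 5 6; do python3 -m inch '[[[0,0,0,0,0,0.02]]]' >/dev/null; python3 l.py;  done
```

```text
t 24.07 yaw 0.288 z 0.2674 Mz 0.438 F [  7.5   3.8 -12.3] j7 -1.16 clamp [ -1.8   0.7 255.4]
t 24.15 yaw 0.268 z 0.2673 Mz 0.349 F [  7.9   2.7 -12.5] j7 -1.18 clamp [ -1.8   0.7 255.3]
t 24.23 yaw 0.248 z 0.2673 Mz 0.386 F [  7.2   3.6 -12.1] j7 -1.20 clamp [ -1.8   0.7 255.3]
t 24.32 yaw 0.228 z 0.2673 Mz 0.422 F [  7.5   2.8 -12.2] j7 -1.22 clamp [ -1.8   0.7 255.3]
t 24.40 yaw 0.208 z 0.2673 Mz 0.452 F [  6.7   3.1 -11.9] j7 -1.24 clamp [ -1.8   0.7 255.3]
t 24.48 yaw 0.188 z 0.2674 Mz 0.421 F [  6.2   1.8 -10.7] j7 -1.26 clamp [ -1.6   0.7 255.4]
```

```bash
for i in 1 2 3 4 5 6 7; do python3 -m inch '[[[0,0,0,0,0,0.02]]]' >/dev/null; python3 l.py;  done
```

```text
t 24.57 yaw 0.168 z 0.2675 Mz 0.487 F [  6.1   2.  -11.1] j7 -1.28 clamp [ -1.6   0.7 255.5]
t 24.65 yaw 0.148 z 0.2675 Mz 0.430 F [  6.2   2.7 -11.3] j7 -1.30 clamp [ -1.6   0.6 255.5]
t 24.73 yaw 0.128 z 0.2674 Mz 0.453 F [  7.4   2.8 -11.9] j7 -1.32 clamp [ -1.5   0.7 255.4]
t 24.82 yaw 0.108 z 0.2674 Mz 0.483 F [  7.2   2.  -11.7] j7 -1.34 clamp [ -1.6   0.7 255.4]
t 24.90 yaw 0.088 z 0.2674 Mz 0.506 F [  7.1   3.6 -12.3] j7 -1.36 clamp [ -1.5   0.7 255.4]
t 24.98 yaw 0.068 z 0.2674 Mz 0.465 F [  7.1   1.9 -11.8] j7 -1.38 clamp [ -1.5   0.7 255.4]
t 25.07 yaw 0.047 z 0.2673 Mz 0.478 F [  7.3   3.5 -12. ] j7 -1.40 clamp [ -1.5   0.7 255.3]
```

```bash
python3 -m inch '[[[0,0,0,0,0,-0.1],[0,0,0,0,0,-0.2],[0,0,0,0,0,-0.3],[0,0,0,0,0,-0.3]]]'
python3 -m inch '[[[0,0,-20,0,0,0],[0,0,-50,0,0,0],[0,0,-85,0,0,0],[0,0,-120,0,0,0],[0,0,-140,0,0,0],[0,0,-140,0,0,0]]]'; python3 l.py
python3 - <<'E'
from h import *
row([.42,.05,.42],st()[2])
E
```

```text
clock: 25.4
eef_pos: [0.5615, -0.1896, 0.2687]
ee_rot: [3.14, 0.002, 0.351]
contact_force: [0.9, -0.8, 0.4]
grip_width: 0.0428
clock: 25.9
eef_pos: [0.5628, -0.1892, 0.4139]
ee_rot: [3.136, -0.003, 0.343]
contact_force: [-0.6, 0.6, -0.3]
grip_width: 0.0425
t 25.90 yaw 0.343 z 0.4139 Mz -0.003 F [-0.6  0.6 -0.3] j7 -1.08 clamp [ -0.4   1.2 401.9]
shift mm [ -54.1 -273.2   -7.9] rot [0. 0. 0.] deg 0.0
```

```bash
python3 -m inch '[[[-10,-30,0,0,0,0],[-20,-65,0,0,0,0],[-30,-105,0,0,0,0],[-40,-145,0,0,0,0],[-45,-185,0,0,0,0],[-50,-225,0,0,0,0],[-54,-255,0,0,0,0],[-54,-273,0,0,0,0],[-54,-273,0,0,0,0],[-54,-273,0,0,0,0]]]'
python3 - <<'E'
from h import *
for n in('side','top'): cv2.imwrite(f'pics/{n}14.png',bot.snapshot(n)[:,:,::-1])
s=cv2.imread('pics/side14.png')[130:270,310:390];t=cv2.imread('pics/top14.png')[200:310,340:500]
cv2.imwrite('pics/c14.png',np.hstack([cv2.resize(s,(320,560),interpolation=2),cv2.copyMakeBorder(cv2.resize(t,(480,330)),0,230,0,0,0)]))
# fall of the handle: hub top seen before/after
E
```

```text
clock: 26.73
eef_pos: [0.4178, 0.0497, 0.4082]
ee_rot: [3.139, 0.003, 0.346]
contact_force: [0.1, -0.3, -0.5]
grip_width: 0.0428
```

View pics/c14.png

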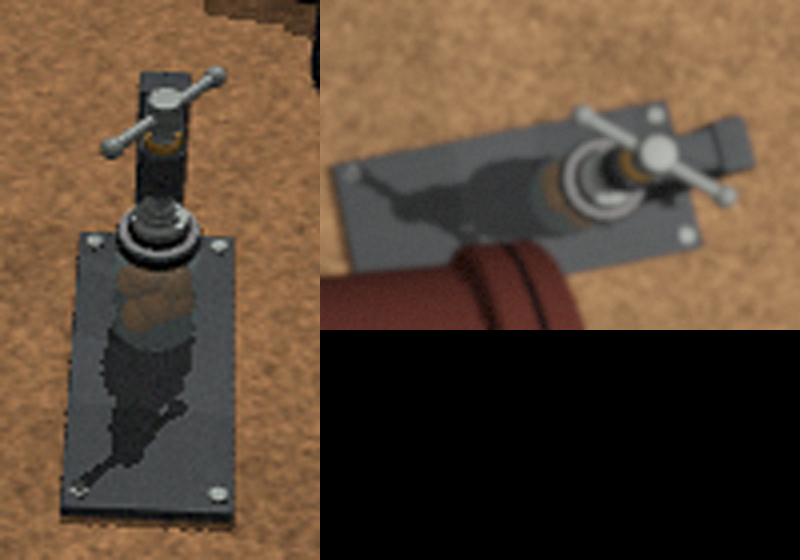

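View pics/side14.png

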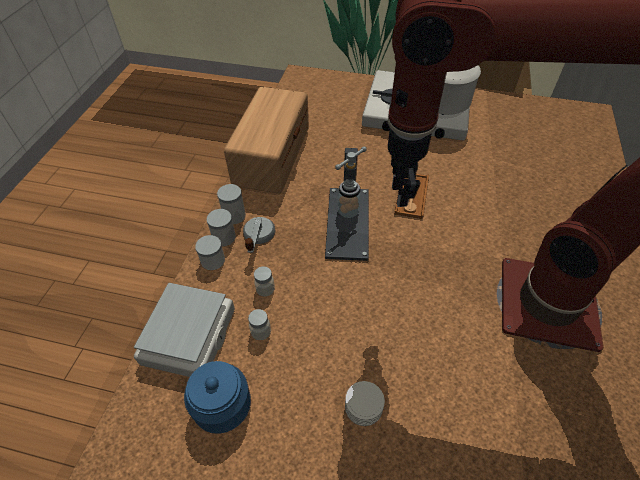

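```bash
python3 -c "
from workcell import bot
print(bot.hand_in())"
```

```text
the job is handed in; nothing more can be done
None
```

The jar is standing in the clamp with the pad snugged on its lid. I handed the job in at about 27 s of the 72 s allowed; the hand-in gave no verdict.

- **Placing the jar:** I gripped it with the tool tilted, set it on the front of the bed and slid it back until the lip pushed back at about 18 N. The jar's axis then worked out within about 2 mm of the screw axis, and it stood upright in the pictures after I let go.
- **Turning the handle:** I turned it clockwise with the part-open fingers in two strokes, about 4.2 rad (0.67 turn) in all.
- **Snugging by feel:** Running free, the torque averaged about 0.32 N m. I stopped at about 0.47, or about 0.46 after correcting for the hand being slightly off centre. That suggests roughly 90–100 N on the lid. The turn made after first contact fits, giving 80–110 N.
- **Uncertainty:** Single torque readings scattered by about 0.04 N m, so the clamping force rests on averages. I could not measure it directly.
- **Last checks:** The hand was clear with its force reading near zero. The last pictures show the jar and pad lined up, and none of the other kitchen things looks moved; I did not measure their positions again.

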